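Show the plug-in timer's rating plate to the inspection camera

ROBOT

A 6-joint arm with a two-finger parallel gripper is mounted at the origin on the work surface. World frame = base frame: x ahead of the robot, y to its left, z up, the work surface at z = 0. Lengths are in m, angles in rad, forces in N, time in s.
With the tool pointing down it reaches from about 0.35 to 0.775 m from the base axis. Payload 5.5 kg.
Tool frame: the origin (TCP) lies at the very end of the fingers, on their centre line; the grasp point (between the pads) lies 19 mm behind it; z points along the fingers, y is the line along which they close (so a half turn about z gives the same grasp; the last joint's range is limited). The gripper opens to 85 mm and grips with 20 to 120 N. Pads are 22 mm wide; open, the fingers measure 114 mm over their backs; the gripper's body (76 mm by 85 mm) begins 54 mm behind the grasp point. The pads swing forward as they close: fully open they stand 13 mm farther back than shut.
Start: joints at [-1.372, 0.313, 0.046, 1.304, 0, 1.431], TCP at [0.191, -0.542, 0.201] pointing down, gripper open.
Joint ranges: [-2.76, 2.76], [-0.86, 1.69], [-1.03, 1.26], [-2.2, 2.34], [-1.47, 1.5], [-3.14, 3.14]. Speed limits (rad/s): [2.57, 2.57, 3.14, 3.14, 3.14, 3.14].

INTERFACE

Orientations are given as a unit quaternion [w, x, y, z].
In Python, from workcell import env, cams, ticket, spotter gives the robot as it stands.
- The arm moves only by the tool jog_arm, never from a script. Its argument "increments" is a list that holds one entry, the list of rows, each a list of 7 numbers: the shift along the tool's x, y, z in units of 0.25 m (1.0 is 0.25 m), then the turn, a rotation vector about the tool's x, y, z in units of 180 degrees (1.0 is 180 degrees), then the closure in counts, from 0 (fully open) to 255 (shut). A call has 1 to 20 rows; each row shifts and turns the commanded pose from where the row before left it, along the tool's axes as they then stand; what a row does not reach is not made up. A row lasts 1/10 s, in which the tool goes at most 50 mm and 8.59 degrees, less where a joint would pass 70% of its speed; a pose out of reach is approached as far as the arm can. A call with a number of a shift or a turn outside -1 to 1 is refused whole. A call with a gripper value outside its range is refused whole. The fingers move at their own pace and stop on an object; "force" is the grip in N (left out, the last holds). Time passes only in rows, so rows that do not move let the fingers close. It gives the time, the measured TCP pose, the force, the opening and the grip force at its end, in the units of the state.
- env.get_state(): the state, without advancing time (a new reading comes with each control period).
- cams.read_camera(name): name is "scene" or "top"; returns a dict with "pixels" (420x560x3 uint8, red, green, blue), "fx", "fy", "cx", "cy" (pixels), "k1" (the pictures are not rectified: a ray, as slopes to the right and down, at radius r is drawn at 1 + k1 r^2 times it, then the intrinsics apply), "xyz" and "attitude" of the camera in the world. Camera axes: x right, y down, z forward; pixel columns grow to the right and rows downward; lengths in m; the calibration is good to about 2 mm. A picture is of the moment at which its call begins. There is no depth.
- ticket.hand_in(): hands the job in; it is judged then, once.
Trained networks look in the newest picture that a camera, given by its name, has taken for a name from the list of things; names that differ only in an ending like _2 or _b are one class to them, and where a whole thing is asked for, a point or a joint stands for the part that bears it (a point fixed in the world has none). Each returns a list of dicts, best first, with "conf" (0 to 1); they miss things now and then, are a little off and sometimes report something else, mostly with a low value. They report only what shows in the picture. A call takes as long as a camera call. They do not tell look-alikes from the thing itself.
- spotter.find_in(target, camera): "uv" ([column, row] in pixels, amid what is visible of it).
- spotter.cut_out(target, camera): "region" (420x560 bool, what is visible of it) and "uv" ([column, row] in pixels, amid what is visible of it).
- spotter.landmark_of(target, camera): "uv" ([column, row] in pixels: a listed point, or the origin of a listed thing).
The state is a dict: "clock": time; "joint_pos": joint angles; "qvel": joint speeds; "tau": joint torques, N m; "tcp_pos": TCP position; "orientation": TCP orientation; "wrist_force": force on the tool from outside, world axes, zero at the start; "ft_torque": the same for the moment, N m; "finger_gap": finger opening in m; "grip_force": force on a finger pad.
Only numpy, scipy, OpenCV 4.12 (cv2) and the standard library are available. Lean on these libraries where they do the work, as an engineer would, in place of code of your own. Each camera call takes 0.05 s, during which the arm holds its last target. There are 200 camera calls.

TASK

The timer on this cabinet plate (the plug-in relay with the setting dial on top) has to be checked in: pull it straight up out of its socket and hold its rating plate up to the inspection camera, in the air, square to the lens, right way up, centred on the lens and 12 cm in front of its glass. No finger may rest on the rating plate then. Leave the other two relays, the screwdriver and the camera where they are. Finish while still holding the timer steady there; do not put it down.

Things in the scene. Friction and masses are not known exactly. Their poses are not given: they have to be found in the camera images.
- timer: Grey plug-in timer, 46 x 46 x 66 mm (z up), about 110 g, a dial knob (22 mm across, 9 mm high) on top. Origin: centre of the housing's flat underside, seated on the socket face; a 12 mm spigot with pins below it fits loosely in the socket. Its +x and -x sides are plain and free, 40 mm from the wiring ducts; the -y side has the rating plate. In any of the three sockets, axes parallel to the panel's
- rating_plate: White label with dark bars, 38 mm wide (x), 32 mm high (z), fixed on the timer's -y side (towards the narrow grey terminals, away from the white circuit breakers). Origin: centre of its outer face, at (0, -24, +30) mm from the timer's origin; axes as the timer's: -y points out of the label, z is up on the label
- panel: Steel cabinet mounting plate flat on the bench, 230 (x) x 360 (y) mm, fixed. Origin: centre of its underside; z up. Along y in its middle a rail with three black relay sockets at y = -62, 0, +62 mm (faces 36.5 mm above the bench), two white breakers (83 mm high) at the +y end, narrow grey terminals (53 mm) at the -y end; grey wiring ducts up to 66 mm high along both long sides
- relay_a: Plain plug-in relay, 36 x 36 x 56 mm, clear cover, flat top, in one of the other sockets. Origin: centre of its underside on the socket's face. Leave alone
- relay_b: Second relay, same as relay_a. Leave alone
- screwdriver: Screwdriver, 200 mm long, lying on the bench beyond the cabinet plate. Leave alone
- lens (a point): Centre of the front glass of the inspection camera, on a column stand (base 160 x 180 mm, 360 mm high) at the robot's right; black ring light 70 mm across round it. -x points out of the lens along its line of sight (5 to 35 degrees below level, differs each time), +x back through the camera; y is level; z is the picture's up. Its tilt joint is stiff. Leave alone
Things that resemble listed ones, but are neither listed nor needed, are in the scene too. Leave any red look-alike of the timer alone.

How it is judged:
On the way:
1. the timer is out of its socket, in the fingers, clear of the cabinet plate (z of timer in the frame of panel above 0.06 m and contact force between timer and the fingers above 1 N and contact force between timer and panel below 0.05 N), for 0.2 s.
At the end, for the whole second after the job is handed in: Fingers alone hold the timer still in the air, none on the plate. Plate faces the lens right way up, within 12 deg; centre 120 +-20 mm before the glass, within 15 mm of its axis sideways and in height. Relays (10 mm), lens (8 mm), screwdriver (20 mm) as they were (x of rating_plate in the frame of lens between -0.14 and -0.1 m and y of rating_plate in the frame of lens between -0.015 and 0.015 m and z of rating_plate in the frame of lens between -0.015 and 0.015 m and angle between the y axis of rating_plate and the x axis of lens, either way round below 0.21 rad and angle between the z axis of rating_plate and the z axis of lens, either way round below 0.21 rad and y of lens in the frame of rating_plate below -0.08 m and z of timer in the frame of lens below -0.005 m and contact force between timer and the fingers above 1 N and contact force between rating_plate and the fingers below 0.2 N and contact force between timer and panel below 0.05 N and height (world z) of timer above 0.1 m and linear speed of timer below 0.02 m/s and angular speed of timer below 0.15 rad/s and distance of each of relay_a, relay_b from where it was at the start of the episode below 0.01 m and distance of lens from where it was at the start of the episode below 0.008 m and distance of screwdriver from where it was at the start of the episode below 0.02 m); the arm keeps its last pose, push and grip.
It fails at once if one of the other relays is displaced by 10 mm or more (distance of any of relay_a, relay_b from where it was at the start of the episode above 0.01 m).
It fails at once if the inspection camera is pushed out of its setting (8 mm) (distance of lens from where it was at the start of the episode above 0.008 m).
It fails at once if the screwdriver is moved by more than 20 mm (distance of screwdriver from where it was at the start of the episode above 0.02 m).
It fails at once if the timer is tipped by more than 14 degrees while its pins are still in the socket, instead of coming straight out (z of timer in the frame of panel between 0.03 and 0.046 m and angle between timer's own z axis and vertical above 0.25 rad).
It also fails if it takes over 32 s, if anything falls off the work surface, if the arm or the gripper's body presses on something with over 40 N, if the wrist force passes 120 N, or if a joint passes its speed limit or range.

## Working session

There is one attempt and no reset: what is moved stays moved. The work goes in short steps, Python scripts to look and compute and a tool call to move; the robot and the scene stay as the last step left them, time stands still between calls to the robot, and variables do not carry over. Pictures are saved under pics/ and viewed, at most 10 in all, crops included, and the job is handed in when it is done.

Besides the shell and the picture viewer there is one more tool, called by a JSON object that holds its "api" and its "payload". jog_arm: Moves the arm, as the interface text tells. Shifts and turns lie within -1 to 1; 1 stands for 0.25 m of shift or 180 degrees of turn. Its arguments: {"type":"object","properties":{"increments":{"type":"array"},"force":{"type":"number"}},"required":["increments"]}

```bash
mkdir -p pics; ls
cat > h.py <<'E'
import numpy as np, cv2
from scipy.spatial.transform import Rotation as R
def rot(q): return R.from_quat([q[1],q[2],q[3],q[0]])
def K(c): return np.array([[c['fx'],0,c['cx']],[0,c['fy'],c['cy']],[0,0,1.]]), np.array([c['k1'],0,0,0,0.])
def ray(c,uv):
    k,d=K(c); p=cv2.undistortPoints(np.array([[uv]],float),k,d)[0,0]
    v=rot(c['attitude']).apply([p[0],p[1],1.]); return np.array(c['xyz']),v/np.linalg.norm(v)
def atz(c,uv,z):
    o,v=ray(c,uv); return o+v*(z-o[2])/v[2]
def proj(c,P):
    k,d=K(c); q=rot(c['attitude']).inv().apply(np.atleast_2d(P)-np.array(c['xyz']))
    return cv2.projectPoints(q,np.zeros(3),np.zeros(3),k,d)[0][:,0]
def tri(rs):
    A=sum(np.eye(3)-np.outer(v,v) for o,v in rs); b=sum((np.eye(3)-np.outer(v,v))@o for o,v in rs)
    return np.linalg.solve(A,b)
E
python3 - <<'E'
from h import *
from workcell import env,cams,ticket,spotter
s=env.get_state(); print(s['clock'],s['tcp_pos'],s['orientation'],s['finger_gap'])
for n in ['scene','top']:
    c=cams.read_camera(n); cv2.imwrite(f'pics/{n}0.png',c['pixels'][:,:,::-1])
    print(n,{k:np.round(v,3) for k,v in c.items() if k!='pixels'})
    for t in ['timer','rating_plate','relay_a','panel','lens','screwdriver']:
        print(t,[(np.round(d['uv']),round(d['conf'],2)) for d in spotter.landmark_of(t,n)], [(np.round(d['uv']),round(d['conf'],2)) for d in spotter.find_in(t,n)])
E
```

```text
pics
0.0 [ 0.19098617 -0.54175628  0.2004218 ] [-9.04689825e-04  9.85685975e-01  1.68589265e-01 -2.22887623e-05] 0.08532498663809367
scene {'fx': np.float64(399.561), 'fy': np.float64(399.561), 'cx': np.float64(280.406), 'cy': np.float64(201.43), 'k1': np.float64(-0.091), 'xyz': array([ 1.17 , -0.247,  0.77 ]), 'attitude': array([-0.354,  0.76 ,  0.497, -0.225])}
timer [(array([344., 222.]), 0.94), (array([425., 267.]), 0.56)] [(array([302., 180.]), 0.89), (array([344., 213.]), 0.62)]
rating_plate [(array([338., 218.]), 0.51), (array([322., 229.]), 0.24)] [(array([306., 179.]), 0.46), (array([337., 216.]), 0.42), (array([314., 330.]), 0.23)]
relay_a [(array([319., 228.]), 0.89), (array([363., 218.]), 0.74)] [(array([320., 222.]), 0.72), (array([364., 211.]), 0.59)]
panel [(array([341., 233.]), 0.94)] [(array([336., 234.]), 0.81)]
lens [(array([124., 237.]), 0.86)] [(array([ 87., 234.]), 0.61)]
screwdriver [(array([333., 327.]), 0.88), (array([362., 218.]), 0.38)] []
top {'fx': np.float64(513.375), 'fy': np.float64(513.375), 'cx': np.float64(288.199), 'cy': np.float64(203.864), 'k1': np.float64(0.013), 'xyz': array([0.343, 0.009, 1.484]), 'attitude': array([ 0.065, -0.699,  0.711, -0.047])}
timer [(array([225., 218.]), 0.78), (array([180., 155.]), 0.67), (array([232., 298.]), 0.64)] [(array([229., 298.]), 0.9), (array([178., 154.]), 0.82), (array([221., 218.]), 0.68)]
rating_plate [(array([230., 219.]), 0.54)] []
relay_a [(array([202., 220.]), 0.81), (array([248., 223.]), 0.65)] [(array([200., 217.]), 0.61), (array([246., 221.]), 0.46)]
panel [(array([224., 221.]), 0.64), (array([423., 170.]), 0.47)] [(array([227., 226.]), 0.96)]
lens [(array([423., 170.]), 0.58)] [(array([449., 174.]), 0.72)]
screwdriver [(array([278., 140.]), 0.8)] [(array([293., 138.]), 0.56)]
```

View pics/scene0.png

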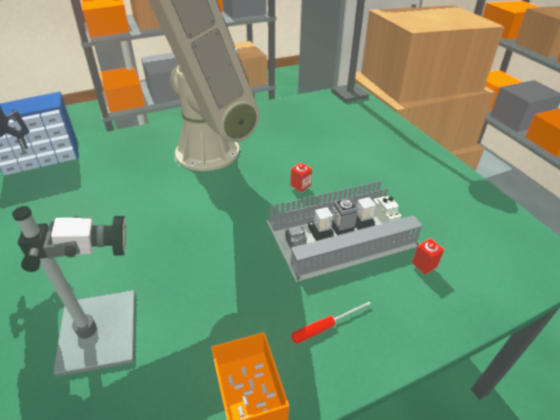

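View pics/top0.png

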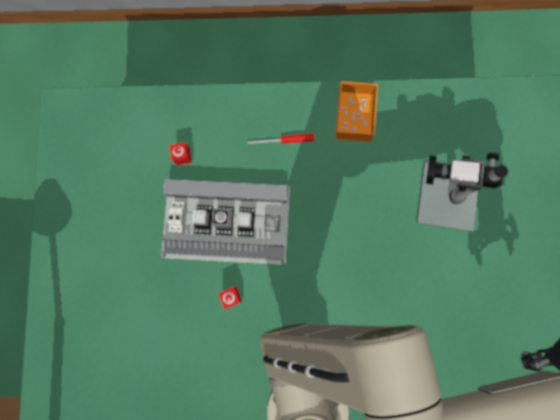

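The grey timer sits in the middle socket, at scene (345,213) and top (221,218). The things it could be taken for are the red look-alikes at scene (302,178) and (428,256), top (230,298) and (180,153), and the clear relays at scene (320,222) and (364,211). The grey one with the dial matches the description. Next is one close crop of it and of the lens.

Run:
```python
from h import *
a=cv2.imread('pics/scene0.png');b=cv2.imread('pics/top0.png')
def cr(i,x,y,w,h): return cv2.resize(i[y:y+h,x:x+w],(400,300),interpolation=cv2.INTER_CUBIC)
cv2.imwrite('pics/crop.png',np.vstack([np.hstack([cr(a,260,170,180,135),cr(b,150,170,160,120)]),np.hstack([cr(a,10,195,133,100),cr(b,410,130,120,90)])]))
```

```text
(no output)
```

View pics/crop.png

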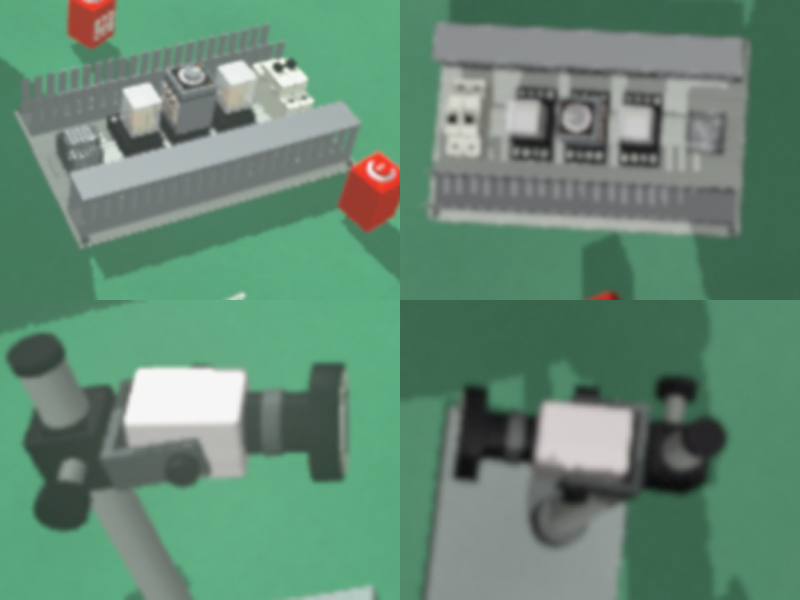

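The crop shows the grey timer with its dial between the two relays (top 220,217; scene 345,204). The inspection camera's ring is at scene (125,236) and top (427,170). I'll fit the ring pose from an enlarged view.

Run:
```python
from h import *
a=cv2.imread('pics/scene0.png');b=cv2.imread('pics/top0.png')
def cr(i,x,y): return cv2.resize(np.clip(i[y:y+50,x:x+40]*1.6,0,255).astype('uint8'),(400,500),interpolation=cv2.INTER_CUBIC)
cv2.imwrite('pics/crop2.png',np.hstack([cr(a,95,210),cr(b,418,145)]))
from workcell import spotter
m=spotter.cut_out('timer','scene')
for n in ['scene','top']:
  for d in spotter.cut_out('lens',n)[:2]:
    r=d['region']; y,x=np.nonzero(r); print(n,d['conf'],x.min(),x.max(),y.min(),y.max(),r.sum())
```

```text
scene 0.89 52 125 216 256 2080
top 0.71 426 479 155 184 1134
```

View pics/crop2.png

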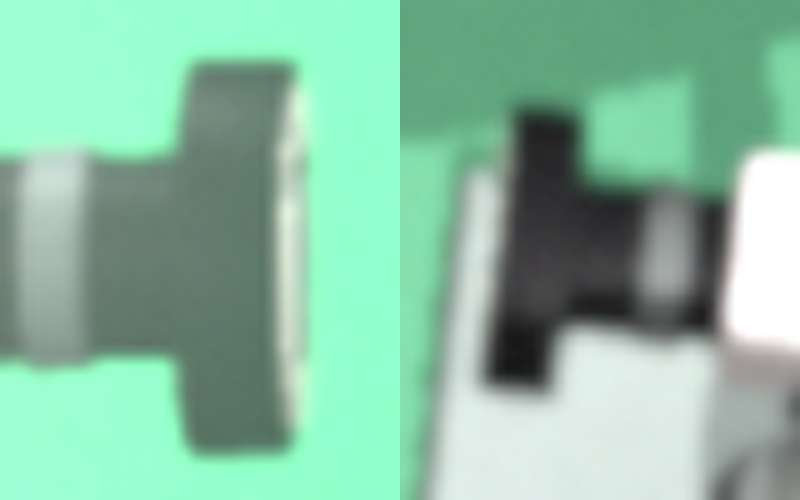

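The left half shows the ring in the scene view, with its front rim from (124,216) to (124,255). The right half shows it in the top view, with its front edge from (429,155) to (426,183). Next I fit the lens and panel poses.

```bash
cat > fit.py <<'E'
from h import *
from workcell import env,cams,spotter
from scipy.optimize import least_squares as LS
C={n:cams.read_camera(n) for n in ['scene','top']}
S=lambda u,v:np.array([95+(u+.5)/10-.5,210+(v+.5)/10-.5]); T=lambda u,v:np.array([418+(u+.5)/10-.5,145+(v+.5)/10-.5])
ob={'scene':[S(294,62),S(292,453),S(193,62),S(190,455)],'top':[T(113,103),T(85,380),T(180,113),T(150,390)]}
def axis(p): return np.array([np.cos(p[1])*np.cos(p[0]),np.cos(p[1])*np.sin(p[0]),-np.sin(p[1])])
def f(p):
    c=p[:3];d=axis(p[3:5]);t=p[5];r=[]
    for n,o in ob.items():
        for ctr,prs in ((c,o[:2]),(c-t*d,o[2:])):
            v=ctr-np.array(C[n]['xyz']); e=np.cross(d,v); e/=np.linalg.norm(e); 
            q=proj(C[n],np.array([ctr+.035*e,ctr-.035*e]))
            if np.linalg.norm(q[0]-prs[0])>np.linalg.norm(q[1]-prs[0]): q=q[::-1]
            r+=list((q-np.array(prs)).ravel())
    # front ellipse minor width in scene
    n='scene'; v=c-np.array(C[n]['xyz']); e=np.cross(d,v);e/=np.linalg.norm(e); g=np.cross(e,d)
    q=proj(C[n],np.array([c+.035*g,c-.035*g])); r.append(abs(q[0,0]-q[1,0])-3.0)
    return np.array(r)
best=min((LS(f,[.45,-.33,.3,y,t,.02],loss='soft_l1') for y in (1.2,1.57,1.9) for t in (.1,.3,.5)),key=lambda s:s.cost)
p=best.x; print('lens',p[:3].round(4),'yaw,tilt deg',np.degrees(p[3:5]).round(1),'T',p[5].round(4),'res',best.fun.round(2))
np.save('lens.npy',p)
o1={'scene':[(298.3,279.4),(266.8,220.4)],'top':[(163.2,256.4),(286,263.6)]}
for n in C: print(n,'corners',[atz(C[n],u,0.0).round(4) for u in o1[n]])
dial=tri([ray(C['top'],(220.4,216.8)),ray(C['scene'],(345.5,203.75))]); print('dial',dial, 'top@.1115',atz(C['top'],(220.4,216.8),.1115),'scene@',atz(C['scene'],(345.5,203.75),.1115))
print('relays top', [atz(C['top'],u,.0925).round(4) for u in ((150+128*.4,170+119*.4),(150+240*.4,170+126*.4))])
for n in C:
    for t in ['timer','relay_a']:
        print(n,t,[(d['uv'],atz(C[n],d['uv'],.0365).round(4),round(d['conf'],2)) for d in spotter.landmark_of(t,n)])
E
python3 fit.py
```

```text
lens [ 0.6142 -0.2969  0.2742] yaw,tilt deg [79.9 11.1] T 0.0165 res [ 0.02 -0.43  0.19  0.41  0.32 -0.37  0.53  0.48  0.67 -0.49 -0.28  0.97
  1.12 -0.81  0.32  0.75 -0.32]
scene corners [array([0.6297, 0.0469, 0.    ]), array([0.4059, 0.0567, 0.    ])]
top corners [array([0.4324, 0.409 , 0.    ]), array([0.4059, 0.0535, 0.    ])]
dial [0.53062178 0.2263975  0.10279666] top@.1115 [0.52989985 0.22591621 0.1115    ] scene@ [0.53871748 0.21922921 0.1115    ]
relays top [array([0.5312, 0.2818, 0.0925]), array([0.5213, 0.1586, 0.0925])]
scene timer [([303.7, 186.7], array([0.3506, 0.1982, 0.0365]), 0.88), ([341.8, 224.4], array([0.5358, 0.2195, 0.0365]), 0.85), ([424.1, 264.6], array([0.7391, 0.3321, 0.0365]), 0.79)]
scene relay_a [([320.5, 230.0], array([0.5319, 0.1573, 0.0365]), 0.88), ([363.4, 216.7], array([0.5331, 0.2895, 0.0365]), 0.59)]
top timer [([183.4, 159.2], array([0.7111, 0.3468, 0.0365]), 0.9), ([221.1, 221.1], array([0.5277, 0.2357, 0.0365]), 0.89), ([229.9, 296.2], array([0.3167, 0.2098, 0.0365]), 0.85)]
top relay_a [([201.8, 218.5], array([0.5362, 0.291 , 0.0365]), 0.65), ([245.7, 223.8], array([0.5187, 0.1655, 0.0365]), 0.56)]
```

{"api": "jog_arm", "payload": {"increments": [[[0, 0, 0, 0, 0, -0.046, 0], [0, 0, 0, 0, 0, -0.046, 0], [0, 0, 0, 0, 0, -0.046, 0], [0, 0, 0, 0, 0, -0.046, 0], [0, 0, 0, 0, 0, -0.046, 0], [0, 0, 0, 0, 0, -0.046, 0], [0, 0, 0, 0, 0, -0.046, 0], [0, 0, 0, 0, 0, -0.046, 0]]]}}

```text
clock: 2.55
tcp_pos: [0.1911, -0.5423, 0.2013]
orientation: [0.0, 0.731, 0.682, -0.0]
wrist_force: [-0.1, 0.6, 0.0]
finger_gap: 0.0855
grip_force: 0.0
```

{"api": "jog_arm", "payload": {"increments": [[[0.176, 0.062, 0, 0, 0, 0, 0], [0.176, 0.062, 0, 0, 0, 0, 0], [0.176, 0.062, 0, 0, 0, 0, 0], [0.176, 0.062, 0, 0, 0, 0, 0], [0.176, 0.062, 0, 0, 0, 0, 0], [0.176, 0.062, 0, 0, 0, 0, 0], [0.176, 0.062, 0, 0, 0, 0, 0], [0.176, 0.062, 0, 0, 0, 0, 0], [0.176, 0.062, 0, 0, 0, 0, 0], [0.176, 0.062, 0, 0, 0, 0, 0], [0.176, 0.062, 0, 0, 0, 0, 0], [0.176, 0.062, 0, 0, 0, 0, 0], [0.176, 0.062, 0, 0, 0, 0, 0], [0.176, 0.062, 0, 0, 0, 0, 0], [0.176, 0.062, 0, 0, 0, 0, 0], [0.176, 0.062, 0, 0, 0, 0, 0], [0.176, 0.062, 0, 0, 0, 0, 0], [0.176, 0.062, 0, 0, 0, 0, 0]]]}}

```text
clock: 4.35
tcp_pos: [0.5299, 0.2283, 0.2014]
orientation: [0.0, 0.733, 0.68, 0.0]
wrist_force: [1.4, -0.6, 0.5]
finger_gap: 0.0852
grip_force: 0.0
```

```bash
cat > hov.py <<'E'
from h import *
from workcell import env,cams
import sys
s=env.get_state();c=cams.read_camera('scene');im=c['pixels'][:,:,::-1].copy()
print(s['tcp_pos'],s['orientation'])
x0,y0,w,h=270,130,160,120
b=cv2.resize(im[y0:y0+h,x0:x0+w],(800,600),interpolation=cv2.INTER_CUBIC)
cx,cy,yaw=map(float,sys.argv[1:4]);yaw=np.radians(yaw)
Rz=np.array([[np.cos(yaw),-np.sin(yaw)],[np.sin(yaw),np.cos(yaw)]])
def P(p): return [tuple(((q+.5-[x0,y0])*5).astype(int)) for q in proj(c,np.array(p))]
def box(hw,z,dy,col):
    q=[np.r_[Rz@np.array([a*hw,b_*hw+dy])+[cx,cy],z] for a,b_ in ((1,1),(-1,1),(-1,-1),(1,-1))]
    pts=P(q); cv2.polylines(b,[np.array([list(map(int,t)) for t in pts])],True,col,1)
box(.023,.1025,0,(0,0,255)); box(.023,.0365,0,(0,0,255)); box(.018,.0925,.062,(255,0,0)); box(.018,.0925,-.062,(255,0,0))
for t in P([s['tcp_pos']]): cv2.circle(b,tuple(map(int,t)),4,(0,255,255),-1)
cv2.imwrite(sys.argv[4],b)
E
python3 hov.py 0.532 0.224 -4.3 pics/hov.png
```

```text
[0.52986415 0.22828121 0.20137357] [2.43001310e-04 7.33290992e-01 6.79914867e-01 1.89010452e-04]
```

View pics/hov.png

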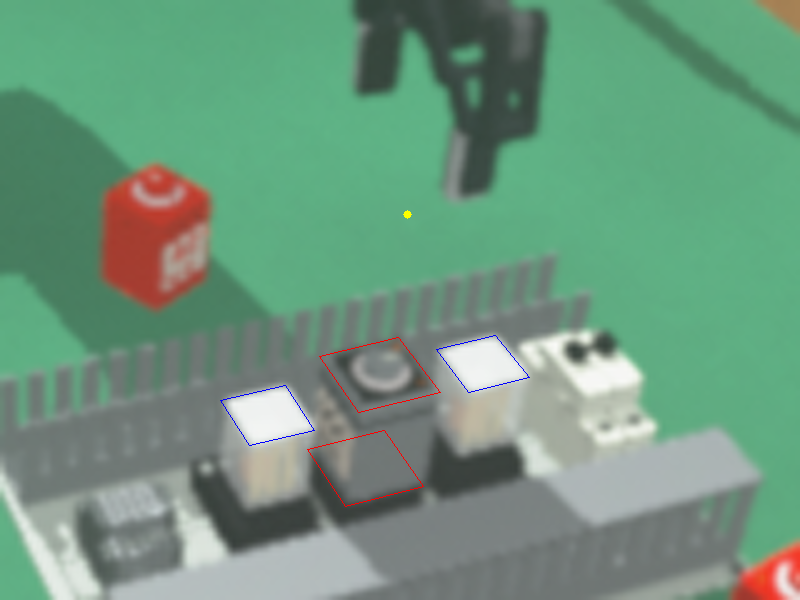

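Run:
```python
from h import *
from workcell import env,cams
s=env.get_state();r=rot(s['orientation'])
for n in ['scene','top']:
    c=cams.read_camera(n)
    if n=='top': cv2.imwrite('pics/toph.png',cv2.resize(c['pixels'][150:270,140:300,::-1],(800,600),interpolation=cv2.INTER_CUBIC))
    for zz in (0,-.013): 
        q=proj(c,[s['tcp_pos']+r.apply([0,y,zz]) for y in (-.0425,.0425,.057,-.057,0)])
        print(n,zz,((q+.5-([270,130] if n=='scene' else [140,150]))*5).round())
```

```text
scene 0 [[380. 169.]
 [463. 267.]
 [478. 285.]
 [367. 153.]
 [420. 216.]]
scene -0.013 [[383. 147.]
 [467. 245.]
 [482. 263.]
 [370. 132.]
 [424. 195.]]
top 0 [[354. 392.]
 [368. 226.]
 [370. 198.]
 [352. 421.]
 [361. 309.]]
top -0.013 [[350. 389.]
 [364. 222.]
 [366. 194.]
 [348. 418.]
 [357. 305.]]
```

View pics/toph.png

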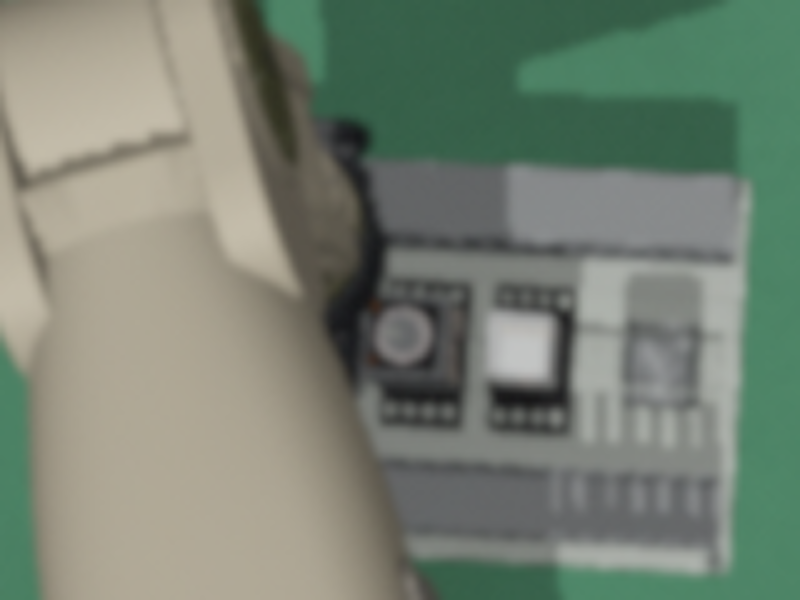

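```bash
python3 hov.py 0.534 0.2235 -4.3 pics/hov2.png
python3 - <<'E'
from workcell import env
s=env.get_state();print(s['clock'],s['tcp_pos'],s['qvel'],s['joint_pos'])
E
```

```text
[0.52968054 0.22848976 0.20021998] [-1.82339179e-04  7.32080515e-01  6.81217957e-01 -4.26434672e-04]
4.55 [0.52905627 0.22699953 0.2005191 ] [-0.03515152 -0.03143427 -0.0319435   0.00590137 -0.00172957 -0.00170946] [ 2.66154674e-01  3.16125123e-01  4.82068648e-02  1.30430114e+00
 -4.46591255e-04  1.91062833e+00]
```

View pics/hov2.png

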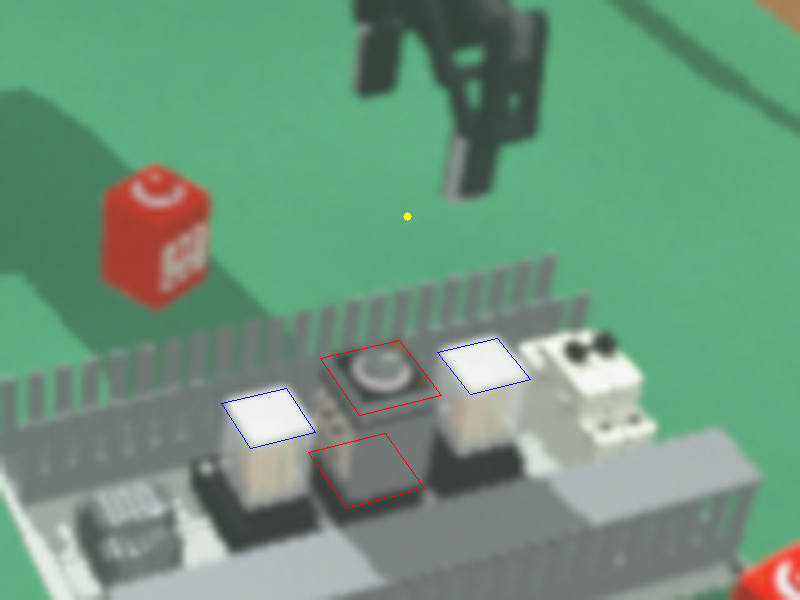

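The overlay fits the timer and relays within about 2 mm: timer top around scene (345,205), with the fingers above it. The fingertips look higher than the model predicts, so I'll go part-way down and look again.

{"api": "jog_arm", "payload": {"increments": [[[-0.012, 0.016, 0.08, 0, 0, 0, 0], [0, 0, 0.1, 0, 0, 0, 0], [0, 0, 0.08, 0, 0, 0, 0], [0, 0, 0, 0, 0, 0, 0], [0, 0, 0, 0, 0, 0, 0]]]}}

```text
clock: 5.05
tcp_pos: [0.5327, 0.2217, 0.1369]
orientation: [0.0, 0.734, 0.679, -0.0]
wrist_force: [0.5, 0.3, 0.2]
finger_gap: 0.0856
grip_force: 0.0
```

```bash
python3 hov.py 0.534 0.2235 -4.3 pics/hov3.png
```

```text
[0.53271602 0.22171233 0.13689382] [ 8.33440321e-06  7.33935593e-01  6.79219026e-01 -2.46465841e-04]
```

View pics/hov3.png

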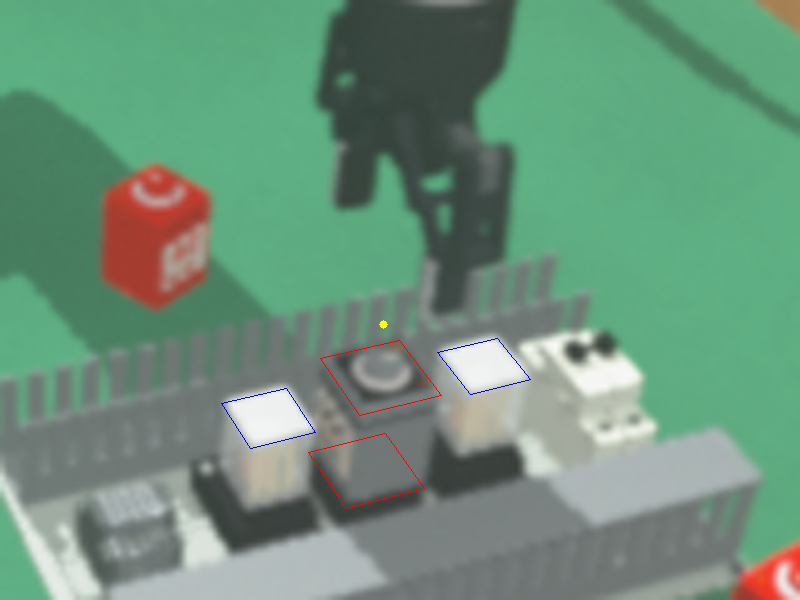

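Run:
```python
from h import *
from workcell import env,cams
q0=[-9.04689825e-04,9.85685975e-01,1.68589265e-01,-2.22887623e-05]; p0=np.array([0.19098617,-0.54175628,0.2004218]);r=rot(q0)
for n in ['scene','top']:
    c=cams.read_camera(n)
    print(n,proj(c,[p0+r.apply([0,y,z]) for y,z in ((0,0),(-.0425,-.013),(.0425,-.013),(-.057,-.04),(.057,-.04))]).round(1).tolist())
a=cv2.imread('pics/scene0.png')[95:170,0:100];b=cv2.imread('pics/top0.png')[325:400,460:560]
cv2.imwrite('pics/g.png',cv2.resize(np.hstack([a,b]),(800,300),interpolation=cv2.INTER_CUBIC))
```

```text
scene [[12.8, 172.0], [27.5, 161.0], [-6.6, 174.9], [29.2, 149.8], [-17.4, 168.4]]
top [[534.0, 347.0], [519.7, 354.0], [553.1, 341.3], [518.8, 357.7], [564.6, 340.4]]
```

View pics/g.png

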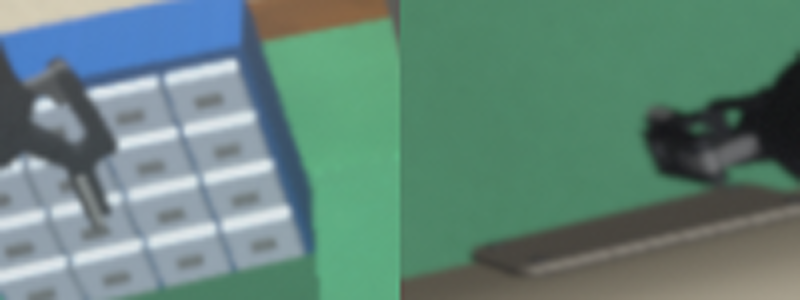

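Run:
```python
from h import *
from workcell import cams
q0=[-9.04689825e-04,9.85685975e-01,1.68589265e-01,-2.22887623e-05]; p0=np.array([0.19098617,-0.54175628,0.2004218]);r=rot(q0)
A=cams.read_camera('scene');B=cams.read_camera('top')
for u in ((25,151),(24.5,148)):
  for t in ((523,361),(524,358),(526,362)):
    P=tri([ray(A,u),ray(B,t)]); print(u,t,P.round(3),'tool',r.inv().apply(P-p0).round(3), (proj(A,P)-u).round(1),(proj(B,P)-t).round(1))
for dx in (-.01,0,.01):
  for dy in (0,):
    pass
# joint FK-independent sanity: timer/relay joint reprojection at 0.533,0.2235
print(proj(B,[[.533,.2235,.1115]]),'dial pick 220.4,216.8', proj(A,[[.533,.2235,.1115]]),'345.5,203.8')
```

```text
(25, 151) (523, 361) [ 0.164 -0.5    0.235] tool [-0.012 -0.049 -0.035] [[0.4 0. ]] [[0.4 0. ]]
(25, 151) (524, 358) [ 0.171 -0.499  0.24 ] tool [-0.005 -0.047 -0.039] [[-0.3 -0. ]] [[-0.3 -0. ]]
(25, 151) (526, 362) [ 0.162 -0.503  0.235] tool [-0.015 -0.046 -0.035] [[-1.  -0.1]] [[-1.1 -0. ]]
(24.5, 148) (523, 361) [ 0.165 -0.497  0.244] tool [-0.009 -0.051 -0.044] [[0.7 0. ]] [[0.7 0. ]]
(24.5, 148) (524, 358) [ 0.172 -0.497  0.249] tool [-0.002 -0.049 -0.048] [[0. 0.]] [[0. 0.]]
(24.5, 148) (526, 362) [ 0.163 -0.5    0.244] tool [-0.013 -0.048 -0.044] [[-0.6 -0. ]] [[-0.7 -0. ]]
[[221.29717578 215.6482556 ]] dial pick 220.4,216.8 [[345.78199736 201.972636  ]] 345.5,203.8
```

The start view shows the fingertip at scene (25,151) and top (523,361), roughly 35 mm behind the TCP when open. It is laterally where the state says. I'll descend to TCP z of about 0.064 and close.

{"api": "jog_arm", "payload": {"increments": [[[0.008, 0, 0.1, 0, 0, 0, 0], [0, 0, 0.1, 0, 0, 0, 0], [0, 0, 0.06, 0, 0, 0, 0], [0, 0, 0.032, 0, 0, 0, 0], [0, 0, 0, 0, 0, 0, 40], [0, 0, 0, 0, 0, 0, 60]]], "force": 50}}

```text
clock: 5.9
tcp_pos: [0.5339, 0.2251, 0.0641]
orientation: [0.0, 0.733, 0.68, 0.001]
wrist_force: [1.3, 0.8, -0.3]
finger_gap: 0.0654
grip_force: 0.0
```

{"api": "jog_arm", "payload": {"increments": [[[0, 0, 0, 0, 0, 0, 90], [0, 0, 0, 0, 0, 0, 110], [0, 0, 0, 0, 0, 0, 130], [0, 0, 0, 0, 0, 0, 150], [0, 0, 0, 0, 0, 0, 170], [0, 0, 0, 0, 0, 0, 170]]], "force": 50}}

```text
clock: 6.5
tcp_pos: [0.5336, 0.2251, 0.0646]
orientation: [0.0, 0.733, 0.68, 0.001]
wrist_force: [-2.7, -0.0, 5.8]
finger_gap: 0.044
grip_force: 50.6
```

The grip closed on the 46 mm housing and the wrist force is small. Lifting straight up.

{"api": "jog_arm", "payload": {"increments": [[[0, 0, -0.02, 0, 0, 0, 200], [0, 0, -0.03, 0, 0, 0, 200], [0, 0, -0.04, 0, 0, 0, 200], [0, 0, -0.05, 0, 0, 0, 200], [0, 0, -0.06, 0, 0, 0, 200], [0, 0, -0.08, 0, 0, 0, 200], [0, 0, -0.1, 0, 0, 0, 200], [0, 0, -0.1, 0, 0, 0, 200], [0, 0, 0, 0, 0, 0, 200]]], "force": 50}}

```text
clock: 7.4
tcp_pos: [0.5357, 0.2256, 0.1882]
orientation: [0.002, 0.733, 0.68, 0.003]
wrist_force: [-0.0, 0.0, -1.5]
finger_gap: 0.0445
grip_force: 51.2
```

```bash
cat > tm.py <<'E'
from h import *
from workcell import env,cams,spotter
s=env.get_state();r=rot(s['orientation']);t=np.array(s['tcp_pos'])
print(s['clock'],t.round(4),s['finger_gap'],s['grip_force'],np.round(s['wrist_force'],1))
for n in ['scene','top']:
    c=cams.read_camera(n); cv2.imwrite(f'pics/now_{n}_{s["clock"]:.2f}.png',c['pixels'][:,:,::-1])
    for k in ['timer','rating_plate','lens']:
        print(n,k,[(d['uv'],round(d['conf'],2)) for d in spotter.landmark_of(k,n)])
    # expected: timer z=-tool z; plate offset -y timer = -tool x
    for off in (.0385,):
        o=t+r.apply([0,0,off-.011]); print('pred origin(grasp .0385-.011 below TCP)',proj(c,[o, o+r.apply([-.024,0,-.03])]).round(1).tolist())
E
python3 tm.py
```

```text
7.4 [0.5357 0.2256 0.1882] 0.044491494250324955 51.20657495688647 [-0.   0.  -1.5]
scene timer [([300.3, 186.8], 0.68), ([426.2, 263.5], 0.57)]
scene rating_plate [([360.1, 216.8], 0.62), ([343.9, 181.2], 0.48), ([304.4, 177.5], 0.39)]
scene lens [([123.7, 242.3], 0.68)]
pred origin(grasp .0385-.011 below TCP) [[349.4, 187.3], [341.9, 179.5]]
top timer [([216.6, 209.0], 0.75)]
top rating_plate [([224.7, 212.9], 0.49)]
top lens [([423.1, 167.3], 0.97)]
pred origin(grasp .0385-.011 below TCP) [[217.6, 212.0], [225.0, 211.0]]
```

Run:
```python
exec(open('fit.py').read().split("best=")[0])
sc=np.array([99.7,235.8]);tp=np.array([444.2,170.2])
def g(p):
    q=p[:6]; P=p[:3]-p[6]*axis(p[3:5]); 
    return np.r_[f(q),2*(proj(C['scene'],P)[0]-sc),2*(proj(C['top'],P)[0]-tp)]
for name,fn,n in (('f',f,6),('g',g,7)):
  b=min((LS(fn,[.61,-.3,.27,y,t,.02,.04][:n],loss='soft_l1') for y in (1.2,1.5,1.8) for t in (.1,.3,.5)),key=lambda s:s.cost)
  cov=np.sqrt(np.diag(np.linalg.inv(b.jac.T@b.jac)))*.5
  print(name,b.x[:3].round(4),np.degrees(b.x[3:5]).round(1),b.x[5:].round(4),'sd',cov[:3].round(4),np.degrees(cov[3:5]).round(1),b.cost,b.fun[-4:].round(2))
P=tri([ray(C['scene'],(123.8,239.5)),ray(C['top'],(423,168.5))]); print('net lens',P, proj(C['scene'],P),proj(C['top'],P))
```

```text
f [ 0.6142 -0.2969  0.2742] [79.9 11.1] [0.0165] sd [0.0007 0.0005 0.0008] [0.6 0.7] 2.435180804237092 [-0.81  0.32  0.75 -0.32]
g [ 0.6148 -0.2968  0.2746] [80.2 11.1] [0.0165 0.0397] sd [0.0005 0.0005 0.0006] [0.6 0.7] 3.598587536268634 [ 0.77 -0.09  1.4   0.34]
net lens [ 0.61728104 -0.29377746  0.26557159] [[127.1122238  239.33051717]] [[425.40454661 168.5754141 ]]
```

{"api": "jog_arm", "payload": {"increments": [[[0, 0, -0.073, 0, 0, 0, 200], [0, 0, -0.073, 0, 0, 0, 200], [0, 0, -0.073, 0, 0, 0, 200], [-0.05, 0.02, 0, 0, 0, 0, 200], [-0.12, 0.043, 0, 0, 0, 0, 200], [-0.13, 0.045, 0, 0, 0, 0, 200], [-0.13, 0.045, 0, 0, 0, 0, 200], [-0.13, 0.045, 0, 0, 0, 0, 200], [-0.13, 0.045, 0, 0, 0, 0, 200], [-0.13, 0.045, 0, 0, 0, 0, 200], [-0.13, 0.045, 0, 0, 0, 0, 200], [-0.13, 0.045, 0, 0, 0, 0, 200], [-0.13, 0.045, 0, 0, 0, 0, 200], [-0.12, 0.045, 0, 0, 0, 0, 200], [-0.1, 0.04, 0, 0, 0, 0, 200], [-0.05, 0.02, 0, 0, 0, 0, 200], [-0.02, 0.01, 0, 0, 0, 0.031, 200], [0, 0, 0, 0, -0.03, 0, 200], [0, 0, 0, 0, -0.031, 0, 200], [0, 0, 0, 0, 0, 0, 200]]]}}

```text
clock: 9.9
tcp_pos: [0.6387, -0.1565, 0.2368]
orientation: [0.061, 0.761, 0.642, -0.074]
wrist_force: [-1.0, 0.8, -1.9]
finger_gap: 0.0442
grip_force: 51.3
```

```bash
python3 tm.py
python3 - <<'E'
from h import *
from workcell import env
s=env.get_state();r=rot(s['orientation']);t=np.array(s['tcp_pos'])
L=np.array([.615,-.296,.273]);y,a=np.radians([80,11]);d=np.array([np.cos(a)*np.cos(y),np.cos(a)*np.sin(y),-np.sin(a)]);z=np.array([np.sin(a)*np.cos(y),np.sin(a)*np.sin(y),np.cos(a)])
R_=np.column_stack([-d,np.cross(z,-d),z]); P=t+r.apply([-.024,0,-.002])
print('plate in lens',R_.T@(P-L),'toolx.d',r.apply([1,0,0])@d,'toolz.-z',-r.apply([0,0,1])@z,'tool err of target',r.inv().apply(L+.12*d-P)/.25)
E
```

```text
9.9 [ 0.6387 -0.1565  0.2368] 0.044227857537055854 51.3316149066668 [-1.   0.8 -1.9]
scene timer [([207.0, 247.3], 0.88), ([302.2, 187.2], 0.75), ([422.6, 265.6], 0.61)]
scene rating_plate [([304.0, 178.8], 0.62), ([199.9, 237.4], 0.52)]
scene lens [([122.8, 237.6], 0.72)]
pred origin(grasp .0385-.011 below TCP) [[205.8, 247.4], [194.1, 236.4]]
top timer [([180.5, 155.9], 0.86), ([232.1, 299.2], 0.44)]
top rating_plate []
top lens [([423.2, 168.8], 0.85)]
pred origin(grasp .0385-.011 below TCP) [[367.1, 166.7], [376.1, 164.6]]
plate in lens [-0.11820036 -0.00017255 -0.00590574] toolx.d 0.9999997966678501 toolz.-z 0.9999997773588944 tool err of target [ 0.00721349  0.00069548 -0.02361826]
```

Small correction: 6 mm up. Then a picture.

{"api": "jog_arm", "payload": {"increments": [[[0.007, 0, -0.022, 0, 0, 0, 200], [0, 0, 0, 0, 0, 0, 200], [0, 0, 0, 0, 0, 0, 200], [0, 0, 0, 0, 0, 0, 200], [0, 0, 0, 0, 0, 0, 200]]]}}

```text
clock: 10.8
tcp_pos: [0.6394, -0.1565, 0.243]
orientation: [0.062, 0.762, 0.64, -0.073]
wrist_force: [-0.0, 0.6, -1.4]
finger_gap: 0.0443
grip_force: 51.3
```

```bash
python3 tm.py
python3 - <<'E'
from h import *
import glob
a=cv2.imread(sorted(glob.glob('pics/now_scene_1*'))[-1])[190:290,30:250];b=cv2.imread(sorted(glob.glob('pics/now_top_1*'))[-1])[120:220,300:520]
cv2.imwrite('pics/end.png',cv2.resize(np.vstack([a,b]),(660,600),interpolation=cv2.INTER_CUBIC))
from workcell import env
s=env.get_state();r=rot(s['orientation']);t=np.array(s['tcp_pos'])
print(s['qvel'],r.apply([-.024,0,-.002])+t)
E
ls pics
```

```text
10.8 [ 0.6394 -0.1565  0.243 ] 0.0442738269241299 51.32979925023392 [-0.   0.6 -1.4]
scene timer [([300.4, 187.7], 0.97), ([425.3, 265.3], 0.94), ([207.5, 244.2], 0.65)]
scene rating_plate [([194.4, 233.2], 0.59), ([304.9, 179.7], 0.4)]
scene lens [([123.4, 237.4], 0.78), ([340.2, 232.0], 0.44)]
pred origin(grasp .0385-.011 below TCP) [[205.6, 245.4], [193.8, 234.3]]
top timer [([180.7, 154.6], 0.61), ([233.1, 298.1], 0.38)]
top rating_plate []
top lens [([423.7, 167.9], 0.79)]
pred origin(grasp .0385-.011 below TCP) [[367.4, 165.9], [376.4, 163.7]]
[-0.00086793  0.00078444 -0.00012698 -0.00036057  0.00051955 -0.00099538] [ 0.63539503 -0.17930658  0.24962687]
crop.png
crop2.png
end.png
g.png
hov.png
hov2.png
hov3.png
now_scene_10.80.png
now_scene_7.40.png
now_scene_9.90.png
now_top_10.80.png
now_top_7.40.png
now_top_9.90.png
scene0.png
top0.png
toph.png
```

View pics/end.png

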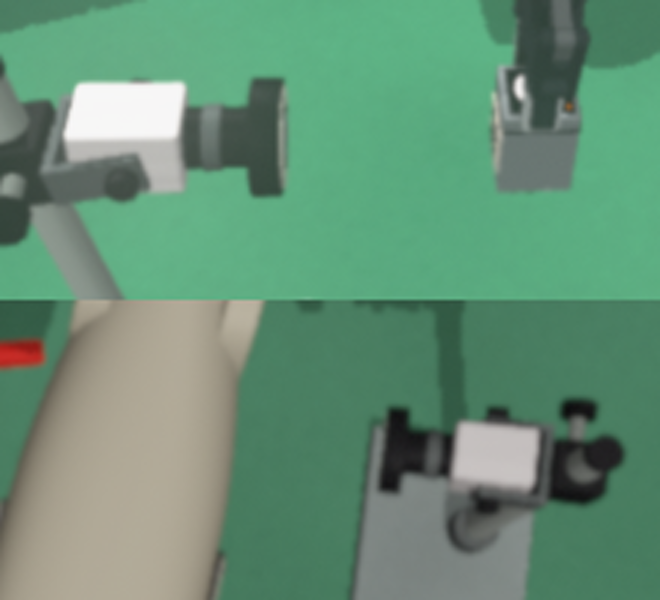

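The final view shows the timer's plate side at scene (194,234), parallel to the ring at (124,236), with the fingers only on the sides. The prediction and the network agree within about 1 px, so I'm handing in.

```bash
python3 -c "
from workcell import ticket
print(ticket.hand_in())"
```

```text
the job is handed in; nothing more can be done
None
```

The timer is out of its socket and held about 12 cm in front of the lens, with its rating plate square to the glass, upright and centred as far as my measurements show; the job is handed in, and the hand-in gave no pass or fail result.

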